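# Unlock the sample drawer with its key

### The arm

A 6-joint arm with a two-finger parallel gripper is mounted at the origin on a cart in front of the work surface, level with it; the furniture and walls round the work are solid. World frame = base frame: x ahead of the robot, y to its left, z up, the work surface at z = 0. Lengths are in mm, angles in rad, forces in N, time in s.
With the tool pointing down it reaches from about 250 to 725 mm from the base axis. Payload 4 kg.
Tool frame: the origin (TCP) lies at the very end of the fingers, on their centre line; the grasp point (between the pads) lies 19 mm behind it (pinch_z is the z of the grasp point in the tool frame, in mm); z points along the fingers, y is the line along which they close (so a half turn about z gives the same grasp; the last joint's range is limited). The gripper opens to 85 mm and grips with 20 to 120 N. Pads are 22 mm wide; open, the fingers measure 114 mm over their backs; the gripper's body (76 mm by 85 mm) begins 54 mm behind the grasp point. The pads swing forward as they close: fully open they stand 13 mm farther back than shut.
Start: joints at [1.128, 0.241, 0.005, 1.335, 0, 1.571], TCP at [214.234, 451.778, 231.306] pointing down, gripper open.
Joint ranges: [-2.72, 2.72], [-1.05, 1.87], [-1.09, 1.28], [-1.99, 2.15], [-1.42, 1.44], [-3.14, 3.14]. Speed limits (rad/s): [2.79, 2.79, 3.14, 3.14, 3.14, 3.14].

### API

Orientations are given as a rotation vector (axis times angle).
In Python, from plant import get_obs, grab_frame, camera_model, sign_off, pinch_z gives the robot as it stands. The module is installed in compiled form; this text tells all that it offers.
- The arm moves only by the shell command python3 -m jog 'ROWS'. ROWS is JSON, a list of rows, each a list of 7 numbers: the closure, from -1 (fully open) to 1 (shut), then the shift along the tool's x, y, z in mm, then the turn, a rotation vector about the tool's x, y, z in degrees. A call has 1 to 12 rows; each row is the pose to reach, as a shift and turn from the pose commanded when the call began, along the tool's axes at that moment; what a row does not reach only later rows make up. A row lasts 1/8 s, in which the tool goes at most 62.5 mm and 10.7 degrees, less where a joint would pass 70% of its speed; a pose out of reach is approached as far as the arm can. A call with a gripper value outside its range is refused whole. The fingers move at their own pace and stop on an object; the grip force is fixed at half the most. Time passes only in rows, so rows that repeat a pose let the fingers close. It gives the time, the measured TCP pose, the force, the opening and the grip force at its end, in the units of the state.
- get_obs(): the state, without advancing time (a new reading comes with each control period).
- grab_frame(name): name is "scene" or "top" or "wrist"; returns the picture (480x640x3 uint8, red, green, blue); there is no depth.
- camera_model(name): a dict with "camera_matrix" (3x3 intrinsics, pixels), "rvec" (rotation vector, rad) and "tvec" (3), from world to camera coordinates, as OpenCV has them; the wrist camera has in their place "tool_from_camera" (4x4, takes a point from camera to tool coordinates, whose origin is the TCP and whose axes are the flange's). Camera axes: x right, y down, z forward; pixel columns grow to the right and rows downward; lengths in mm; the calibration is good to about 2 mm. A picture is of the moment at which its call begins: read the wrist's pose just before it. camera_model takes no time and is no camera call.
- sign_off(): hands the job in; it is judged then, once.
The state is a dict: "clock": time; "joint_positions": joint angles; "qvel": joint speeds; "effort": joint torques, N m; "position": TCP position; "orientation": TCP orientation; "ft_force": force on the tool from outside, world axes, zero at the start; "torque": the same for the moment, N m; "width": opening from 0.0 (shut) to 1.0 (fully open); "gripper_force": force on a finger pad.
Only numpy, scipy, OpenCV 4.12 (cv2) and the standard library are available. Lean on these libraries where they do the work, as an engineer would, in place of code of your own. Each camera call takes 0.05 s, during which the arm holds its last target. There are 200 camera calls.

### The job

Take the key out of its stand, feel it into the keyhole on top of the small sample drawer unit until it is fully home, then turn it clockwise until the hidden bolt lets go and the drawer springs out. Leave the key upright in the lock and let go of it. Press only lightly with the key (more than 22 N would bend it), and leave the pot, the dish and the bottle beside the work where they stand.

Things in the scene. Friction and masses are not known exactly. Their poses are not given: they have to be found in the camera images.
- cabinet: grey steel drawer unit, fixed, 180 (x) x 200 (y) x 95 mm high, drawer front with label holder on its -x side; origin: centre of underside. The square lock on its top: a level 52 mm steel plate 5 mm thick, 4 mm proud of a dark 68 mm frame. The plate is sprung: it gives straight down 4 mm at most (1.5 N to start, 7.5 N at the end, then rigid) and rises round the key at the hole.
- lock_seat (a point): nominal middle of the lock and keyhole, 104 mm above the bench, level with the resting plate; axes as the unit's. The lock was fitted by hand: it is clamped, immovable, 2 to 5.5 mm off this point in x and up to 7 mm in y, different each time, not turned. Keyhole: a slot 21 mm long in x, 7 mm wide in y, 1 mm chamfer.
- key_bow (a point): grip point of the loose key: centre of its black plastic bow, a flat block 34 (key x) x 10 (key y) x 32 mm (key z), 50 mm above the tip. Key z points up, from tip to bow; a half turn about z makes no difference. At the start the key stands upright in its stand, collar on the stand's top, this point 70 mm above the bench; 25 mm up it is free.
- key_tip (a point): middle of the lower end of the same steel key, 66 mm long, about 45 g. From the tip up: double bit 18 mm wide (key x), 4 mm thick (key y), 12 mm high; round shank 4 mm diameter; round collar 14 mm diameter with its underside 20 mm above the tip; bow from 34 to 66 mm.
- stand: grey plastic key stand on the bench, fixed, block 50 (x) x 34 (y) mm on a 74 x 58 mm foot, 40 mm high, with a 20 x 6 mm slot, 26 mm deep, along its x for the key; origin at the centre of its underside
- lock_turn (a joint): turn of the rotor under the plate, which has the same slot, rad: 0 to 0.05 at the start, grows clockwise seen from above, stop at 1.4; takes 0.05 to 0.1 N m; the bolt lets go at about 1.05. The key turns only when its bit is below the plate, its collar resting on the plate (tip 20 mm below the plate's top); once turned, it cannot come out.
- drawer (a joint): how far the drawer has come out towards the unit's -x, m: 0 locked, 0.03 fully sprung out (by its own spring, when the bolt lets go); it has no handle
- pot_white: bystander: white screw-lid sample pot, 47 mm diameter, 57 mm high, standing loose; origin at the centre of its underside
- petri_b: bystander: flat round dish with lid, 59 mm diameter, 14 mm high, lying loose; origin at the centre of its underside
- reagent_c: bystander: small glass bottle with a cap, 35 mm diameter, 66 mm high, standing loose; origin at the centre of its underside
Things that resemble listed ones, but are neither listed nor needed, are in the scene too. Leave any yellow look-alike of the part that bears key_bow alone.

How it is judged:
By the outcome, as a careful person would: the job done as asked, in the order asked, and still so for the second after the job is handed in, with the robot touching nothing.
It also fails if it takes over 72 s, if anything falls off the work surface, if the arm or the gripper's body presses on something with over 40 N, if the wrist force passes 120 N, or if a joint passes its speed limit or range.

## Working session

There is one attempt and no reset: what is moved stays moved. The work goes in short steps, Python scripts to look and compute and a shell command to move; the robot and the scene stay as the last step left them, time stands still between calls to the robot, and variables do not carry over. Pictures are saved under pics/ and viewed, at most 10 in all, crops included, and the job is handed in when it is done.

```bash
mkdir -p pics
cat > h.py <<'E'
import numpy as np, cv2
from plant import *
def save(n,img): cv2.imwrite('pics/'+n,cv2.cvtColor(img,cv2.COLOR_RGB2BGR))
def cam(name,obs=None):
    m=camera_model(name);K=np.array(m['camera_matrix'],float)
    if name=='wrist':
        T=np.array(m['tool_from_camera'],float)
        o=obs or get_obs();R=cv2.Rodrigues(np.array(o['orientation'],float))[0]
        Rc=R@T[:3,:3];c=R@T[:3,3]+np.array(o['position'])
    else:
        R=cv2.Rodrigues(np.array(m['rvec'],float))[0];Rc=R.T;c=-R.T@np.array(m['tvec'],float).ravel()
    return K,Rc,c
def ray(C,u,v,z):
    K,Rc,c=C;d=Rc@np.linalg.solve(K,[u,v,1.]);return c+d*(z-c[2])/d[2]
def proj(C,p):
    K,Rc,c=C;q=K@(Rc.T@(np.array(p)-c));return q[:2]/q[2]
E
python3 - <<'E'
from h import *
o=get_obs();print(o,pinch_z)
a=grab_frame('scene');b=grab_frame('top')
save('s0.png',a);save('t0.png',b)
for n in('scene','top','wrist'):print(n,cam(n))
E
```

```text
{'clock': 0.0, 'joint_positions': array([1.12800233e+00, 2.41446558e-01, 3.69360146e-03, 1.33521416e+00,
       1.40674144e-05, 1.57078405e+00]), 'qvel': array([ 0.00155783,  0.0011324 , -0.00011113, -0.00120189,  0.00081132,
        0.00054532]), 'effort': array([ 2.28901672e-04, -3.72317040e+01,  2.52407777e+01,  1.69302797e-02,
        1.54143827e-04,  5.84900448e-06]), 'position': array([213.9489667 , 451.19036889, 230.38452282]), 'orientation': array([-0.68974405, -3.06443556,  0.00332127]), 'ft_force': array([ 0.55434102, -0.08169851,  0.58800517]), 'torque': array([-0.0478744 ,  0.01141575,  0.03032087]), 'gripper_force': 0.0, 'width': 0.9989248578527222} -18.700000000000003
scene (array([[518.60087911,   0.        , 314.28773634],
       [  0.        , 518.60087911, 239.52021385],
       [  0.        ,   0.        ,   1.        ]]), array([[ 0.44632477, -0.40973422,  0.79555771],
       [-0.89478168, -0.21690229,  0.39028084],
       [ 0.01264688, -0.88604247, -0.46343154]]), array([-281.15885889, -379.28194277,  554.76219879]))
top (array([[545.58552484,   0.        , 313.07446048],
       [  0.        , 545.58552484, 242.88375401],
       [  0.        ,   0.        ,   1.        ]]), array([[ 0.02388415, -0.99400638,  0.10668115],
       [-0.99970502, -0.02327708,  0.00693223],
       [-0.00440746, -0.10681525, -0.99426912]]), array([ 365.19665746,   -8.60330909, 1425.78031541]))
wrist (array([[354.07551439,   0.        , 316.7479134 ],
       [  0.        , 354.07551439, 237.37810565],
       [  0.        ,   0.        ,   1.        ]]), array([[ 0.42789565,  0.85754773,  0.28551218],
       [ 0.90382626, -0.40533966, -0.13710527],
       [-0.00184491,  0.31672015, -0.94851723]]), array([140.27782147, 486.40220705, 372.32879513]))
```

View pics/t0.png

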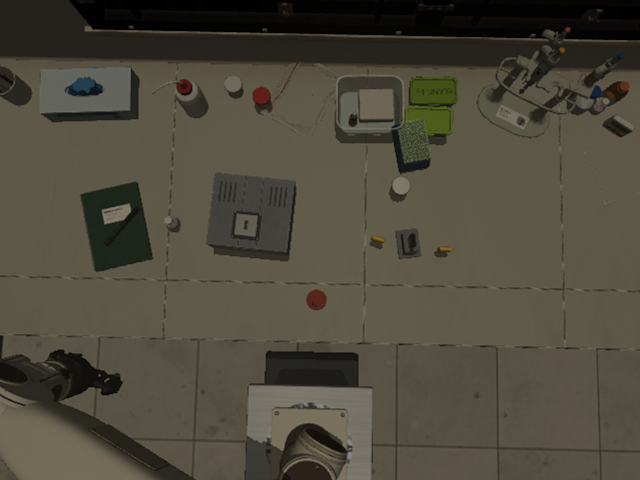

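View pics/s0.png

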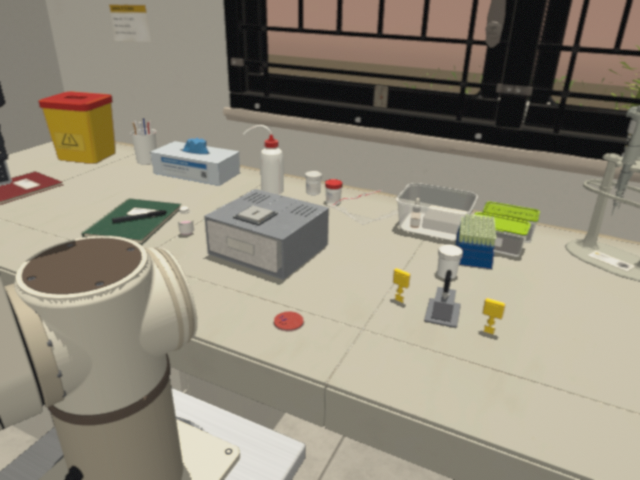

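The top view shows the cabinet around (251,213) with the lock at (246,225) and the stand with the black key at (408,243). Yellow decoys are at (378,239) and (445,249), the pot at (401,186), the dish at (316,300) and the bottle at (171,222). The scene view agrees.

Run:
```python
from h import *
b=cv2.cvtColor(cv2.imread('pics/t0.png'),cv2.COLOR_BGR2RGB)
c1=cv2.resize(b[165:265,200:305],None,fx=5,fy=5,interpolation=cv2.INTER_CUBIC)[:,:400+125][:500]
c2=cv2.resize(b[222:265,388:428],None,fx=6,fy=6,interpolation=cv2.INTER_CUBIC)
o=np.zeros((500,800,3),np.uint8);o[:500,:525]=c1;o[:258,530:770]=c2;save('t0c.png',cv2.convertScaleAbs(o,alpha=1.7))
C=cam('top')
for n,u,v,z in[('stand',408,243,0),('bowtop',409,239,86),('lock',246,225,104),('pot',401,186,57),('dish',316,300,14),('bot',171,222,66),('y1',378,239,60),('y2',445,249,60)]:print(n,ray(C,u,v,z).round(1))
S=cam('scene')
for u,v in[(449,275),(448,290)]:print('bow scene',ray(S,u,v,80).round())
```

```text
stand [ 523.7 -247.9    0. ]
bowtop [ 524.1 -235.9   86. ]
lock [547.2 165.7 104. ]
pot [ 663.2 -219.7   57. ]
dish [369.1  -9.8  14. ]
bot [555.6 360.1  66. ]
y1 [ 525.4 -162.3   60. ]
y2 [ 504.  -330.8   60. ]
bow scene [ 524. -249.   80.]
bow scene [ 475. -259.   80.]
```

View pics/t0c.png

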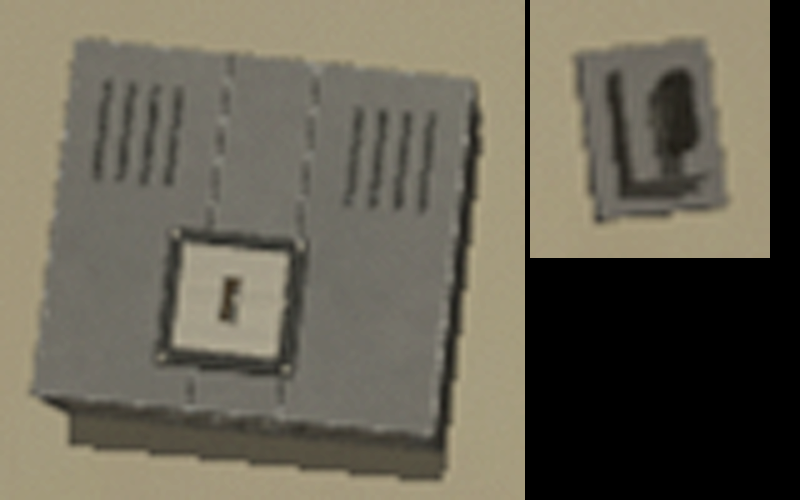

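```bash
cat >> h.py <<'E'
def plan(p,yaw,o=None):
    "shift (tool axes, mm) and turn (rotvec deg) from measured pose to TCP p, pointing down, tool x at yaw deg"
    o=o or get_obs();R=cv2.Rodrigues(np.array(o['orientation'],float))[0];a=np.radians(yaw)
    x=np.array([np.cos(a),np.sin(a),0]);z=np.array([0,0,-1.]);T=np.c_[x,np.cross(z,x),z]
    s=R.T@(np.array(p)-o['position']);t=np.degrees(cv2.Rodrigues(R.T@T)[0].ravel())
    print('shift',s.round(1),'turn',t.round(2))
E
python3 - <<'E'
from h import *
C=cam('top')
Z=lambda L,ox,oy,f,z:np.array([ray(C,ox+x/f,oy+y/f,z)[:2] for x,y in L])
cab=Z([(76,40),(475,80),(440,438),(33,395)],200,165,5,95)
st=Z([(576-530,52),(707-530,40),(724-530,205),(598-530,218)],388,222,6,4)
for n,q in(('cab',cab),('st',st)):
    d=(q[0]+q[1]-q[2]-q[3])/2;e=(q[0]+q[3]-q[1]-q[2])/2
    print(n,q.mean(0).round(1),'len',np.linalg.norm(d).round(1),np.linalg.norm(e).round(1),'yaw',np.degrees(np.arctan2(d[1],d[0])).round(1),np.degrees(np.arctan2(-e[0],e[1])).round(1))
print('bow',ray(C,412.3,240.2,70).round(1),'hole',ray(C,246,225,104).round(1))
plan([523,-247,190],187)
E
```

```text
cab [580.1 155.3] len 178.9 200.5 yaw -4.1 -4.6
st [ 522.2 -247.8] len 73.0 56.4 yaw 7.0 6.9
bow [ 523.2 -246.9   70. ] hole [547.2 165.7 104. ]
shift [-578.4 -498.4   41.5] turn [-1.100e-01 -3.000e-02 -3.237e+01]
```

```bash
python3 -m jog '[[-1,-578,-498,41,0,0,-32.4],[-1,-578,-498,41,0,0,-32.4],[-1,-578,-498,41,0,0,-32.4],[-1,-578,-498,41,0,0,-32.4],[-1,-578,-498,41,0,0,-32.4],[-1,-578,-498,41,0,0,-32.4],[-1,-578,-498,41,0,0,-32.4],[-1,-578,-498,41,0,0,-32.4],[-1,-578,-498,41,0,0,-32.4],[-1,-578,-498,41,0,0,-32.4],[-1,-578,-498,41,0,0,-32.4],[-1,-578,-498,41,0,0,-32.4]]'
python3 - <<'E'
from h import *
plan([523,-247,190],187)
E
```

```text
clock: 1.6
position: [510.4, -218.2, 191.5]
orientation: [0.192, -3.135, -0.001]
ft_force: [1.0, 0.9, 1.0]
width: 1.006
gripper_force: 0.0
shift [ -9.  -30.1   1.5] turn [ 0.03 -0.02  0.01]
```

```bash
python3 -m jog '[[-1,-6,-20,1,0,0,0],[-1,-6,-20,1,0,0,0],[-1,-6,-20,1,0,0,0]]'
python3 - <<'E'
from h import *
o=get_obs();C=cam('wrist',o);w=grab_frame('wrist');save('w1.png',w)
plan([523,-247,190],187,o)
print(proj(C,[523,-247,86]))
E
```

```text
clock: 1.98
position: [517.8, -234.5, 190.6]
orientation: [0.193, -3.134, -0.002]
ft_force: [0.3, 0.5, 0.4]
width: 1.003
gripper_force: 0.0
shift [ -3.6 -13.    0.6] turn [ 0.06 -0.07  0.05]
[298.78755691 241.40684223]
```

View pics/w1.png

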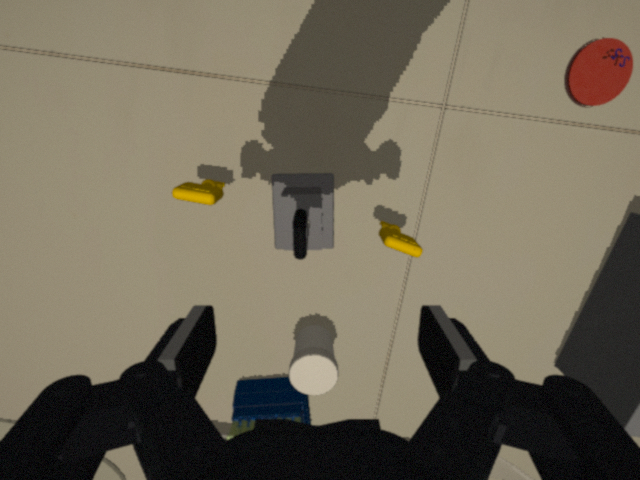

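The wrist view shows the black bow end-on at (301,235) above the grey stand. The yellow decoys at (198,192) and (402,240) are well off to the sides, and the pot is at (313,370).

Run:
```python
from h import *
o=get_obs();C=cam('wrist',o);w=cv2.imread('pics/w1.png')
m=((w.max(2)<45)*255).astype(np.uint8);m[:200]=0;m[275:]=0;m[:,:270]=0;m[:,340:]=0
n,l,s,c=cv2.connectedComponentsWithStats(m);i=1+s[1:,4].argmax();print(s[i],c[i])
for r in range(204,262,6):
    q=np.flatnonzero(l[r]==i)
    if len(q):print(r,q.min(),q.max(),ray(C,(q.min()+q.max())/2,r,86).round(1))
```

```text
[293 208  14  50 590] [299.82542373 232.59661017]
210 297 305 [ 499.4 -247.7   86. ]
216 295 306 [ 503.9 -247.6   86. ]
222 293 306 [ 508.5 -247.8   86. ]
228 293 305 [ 513.  -247.7   86. ]
234 294 305 [ 517.5 -246.8   86. ]
240 294 306 [ 522.1 -246.    86. ]
246 294 305 [ 526.8 -245.8   86. ]
252 295 305 [ 531.5 -244.9   86. ]
```

```bash
python3 - <<'E'
from h import *
plan([521,-247,55],187)
E
python3 -m jog '[[-1,-2,-12.8,40,0,0,0],[-1,-2,-12.8,80,0,0,0],[-1,-2,-12.8,115,0,0,0],[-1,-2,-12.8,135,0,0,0],[-1,-2,-12.8,135,0,0,0],[-1,-2,-12.8,135,0,0,0]]'
python3 - <<'E'
from h import *
plan([521,-247,55],187)
E
```

```text
shift [ -1.5 -13.1 135.9] turn [ 0.04 -0.04  0.09]
clock: 2.78
position: [522.8, -247.4, 57.4]
orientation: [-0.194, 3.134, -0.001]
ft_force: [-0.7, 0.3, 0.2]
width: 1.0
gripper_force: 0.0
shift [1.7 0.6 2.4] turn [-0.06  0.09  0.09]
```

```bash
python3 -m jog '[[0,1,0.3,2,0,0,0],[1,1,0.3,2,0,0,0],[1,1,0.3,2,0,0,0],[1,1,0.3,2,0,0,0],[1,1,0.3,2,0,0,0],[1,1,0.3,2,0,0,0],[1,1,0.3,2,0,0,0]]';python3 - <<'E'
from h import *
for i in range(4):
  grab_frame('top');o=get_obs();print(o['position'].round(1),o['ft_force'].round(1),o['gripper_force'])
E
```

```text
clock: 3.65
position: [521.2, -247.8, 54.3]
orientation: [-0.192, 3.135, -0.001]
ft_force: [-0.6, 0.3, 2.2]
width: 0.108
gripper_force: 59.1
[ 521.2 -247.8   54.3] [-0.1 -0.3  2.6] 59.06373918056488
[ 521.1 -247.8   54.3] [-0.3  0.   2.1] 59.071383476257324
[ 521.2 -247.8   54.3] [-1.2  0.2  2.6] 59.07794773578644
[ 521.2 -247.8   54.3] [-0.3 -0.1  3. ] 59.08577799797058
```

```bash
python3 -m jog '[[1,0,0,-20,0,0,0],[1,0,0,-45,0,0,0],[1,0,0,-90,0,0,0],[1,0,0,-146,0,0,0],[1,0,0,-146,0,0,0]]';python3 - <<'E'
from h import *
plan([545,166,200],175.7)
E
```

```text
clock: 4.47
position: [523.8, -248.9, 205.2]
orientation: [-0.192, 3.127, -0.007]
ft_force: [0.8, 0.5, 0.5]
width: 0.11
gripper_force: 58.7
shift [-71.8 409.2   3.6] turn [-0.25  0.52 11.33]
```

```bash
python3 -m jog '[[1,-72,409,3,0,0,11.4],[1,-72,409,3,0,0,11.4],[1,-72,409,3,0,0,11.4],[1,-72,409,3,0,0,11.4],[1,-72,409,3,0,0,11.4],[1,-72,409,3,0,0,11.4],[1,-72,409,3,0,0,11.4],[1,-72,409,3,0,0,11.4],[1,-72,409,3,0,0,11.4],[1,-72,409,3,0,0,11.4],[1,-72,409,3,0,0,11.4]]';python3 - <<'E'
from h import *
o=get_obs();C=cam('wrist',o);w=grab_frame('wrist');save('w2.png',w)
plan([545,166,200],175.7,o);print(o['gripper_force'],proj(C,[547,166,104]))
E
```

```text
clock: 5.85
position: [542.5, 165.8, 197.1]
orientation: [-0.123, -3.139, 0.0]
ft_force: [0.4, 0.5, -0.2]
width: 0.104
gripper_force: 58.8
shift [-2.5  0.4 -2.9] turn [-0.01 -0.01 -0.19]
58.84311854839325 [317.50969798 247.80172724]
```

View pics/w2.png

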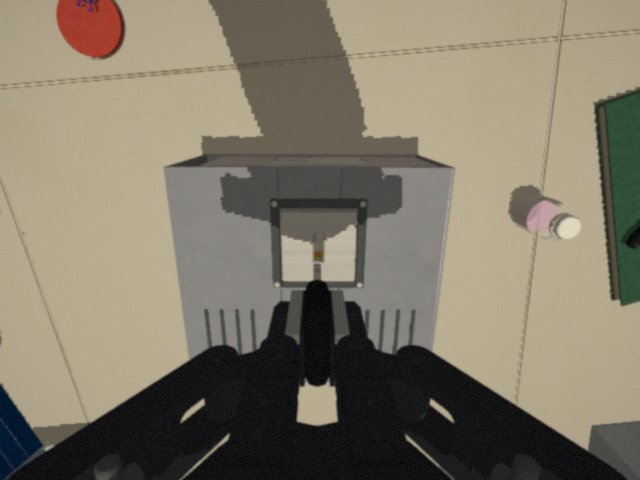

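The lock plate is centred near (319,243) in the wrist view, with the slot at about (318,248). The black bow and key bit hang at (317,300), and the key is held well.

Run:
```python
from h import *
w=cv2.cvtColor(cv2.imread('pics/w2.png'),cv2.COLOR_BGR2RGB)[190:300,265:375]
save('w2c.png',cv2.resize(cv2.convertScaleAbs(w,alpha=1.3),None,fx=5.4,fy=5.4,interpolation=cv2.INTER_CUBIC))
```

```text
(no output)
```

View pics/w2c.png

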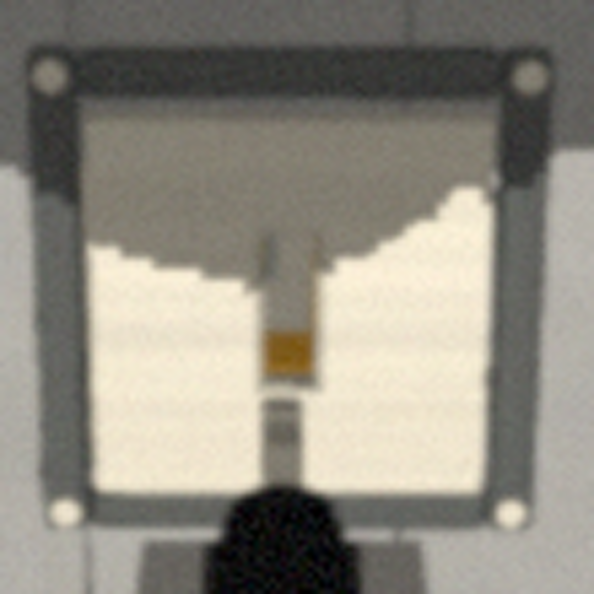

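Run:
```python
from h import *
o=get_obs();C=cam('wrist',o)
f=lambda x,y,z:ray(C,265+x/5.4,190+y/5.4,z).round(1)
h=f(290,312,104);e=f(282,400,o['position'][2]-34.3)
print('hole',h,f(290,235,104),f(290,388,104),'plate L',f(85,300,104),f(495,300,104),'bit edge',e,'TCP',o['position'])
R=cv2.Rodrigues(np.array(o['orientation']))[0];print('edge in tool',R.T@(e-o['position']),'hole in tool',R.T@(h-o['position']))
```

```text
hole [547.1 167.  104. ] [536.6 167.8 104. ] [557.8 166.2 104. ] plate L [543.4 140.5 104. ] [547.5 193.8 104. ] bit edge [534.8 166.8 162.8] TCP [542.53682647 165.92487358 197.11890826]
edge in tool [ 7.78186091  0.26907538 34.31882914] hole in tool [-4.46438031  1.43139582 93.11890216]
```

```bash
python3 -m jog '[[1,-3.2,1.2,25,0,0,-0.2],[1,-3.2,1.2,46,0,0,-0.2],[1,-3.2,1.2,49,0,0,-0.2],[1,-3.2,1.2,49,0,0,-0.2],[1,-3.2,1.2,49,0,0,-0.2]]';python3 - <<'E'
from h import *
o=get_obs();C=cam('wrist',o);w=grab_frame('wrist')
print(o['position'],proj(C,[547.1,167,104]),proj(C,[537,168,112]))
u,v=proj(C,[547,167,104]).astype(int);print(u,v);v0=v-70
save('w3.png',cv2.resize(cv2.convertScaleAbs(w[v0:v0+120,u-60:u+60],alpha=1.4),None,fx=4.8,fy=4.8,interpolation=cv2.INTER_CUBIC))
E
```

```text
clock: 6.52
position: [546.5, 168.1, 149.3]
orientation: [0.115, 3.137, 0.001]
ft_force: [0.4, -0.8, -0.4]
width: 0.11
gripper_force: 58.8
[546.48983287 168.13272052 149.30127891] [314.67745829 270.07473712] [315.0611259  258.92591497]
314 269
```

View pics/w3.png

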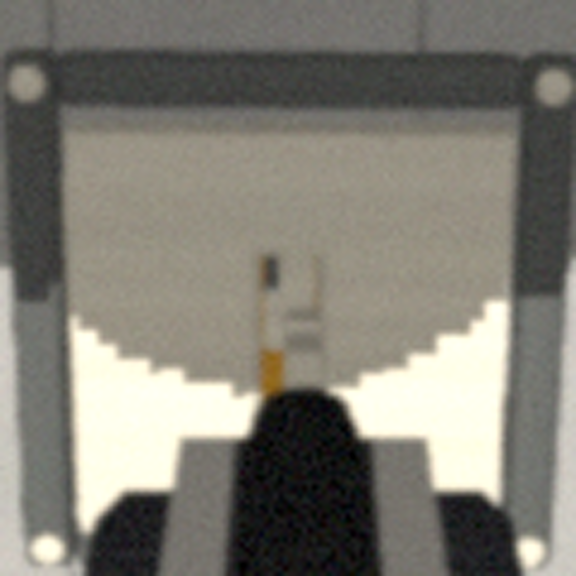

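The slot spans columns 262–322 (centre 291) and starts at row 253. The key bit shows at columns 284–322 (centre 303) with its lower edge at about row 312, so the key sits a little to +y.

Run:
```python
from h import *
o=get_obs();C=cam('wrist',o)
f=lambda x,y,z:ray(C,254+x/4.8,199+y/4.8,z)
R=cv2.Rodrigues(np.array(o['orientation']))[0];t=lambda p:(R.T@(p-o['position'])).round(1)
z=o['position'][2]-34.3
print(z,'slot start',t(f(291,253,104)),'bit edge',t(f(303,312,z)),t(f(303,345,z)),'plate',t(f(291,118,104)),t(f(62,130,104)),t(f(520,130,104)))
print(f(291,253,104),f(303,312,z))
for i in range(3):
  grab_frame('top');print(get_obs()['position'].round(2),get_obs()['ft_force'].round(2))
```

```text
114.94204791391526 slot start [10.7 -1.1 45.2] bit edge [ 7.8  0.3 34.3] [ 3.8  0.3 34.3] plate [27.3 -1.1 45.2] [ 25.8 -27.4  45.2] [25.8 25.2 45.2]
[535.74703759 167.83100387 104.        ] [538.73402548 169.0129027  114.94204791]
[546.35 168.2  149.13] [ 0.32  0.35 -0.61]
[546.19 168.19 148.93] [ 0.45 -0.46 -0.52]
[546.08 168.18 148.77] [-0.37  0.23 -0.21]
```

```bash
python3 -m jog '[[1,1,-1.4,0,0,0,0],[1,1,-1.4,3,0,0,0],[1,1,-1.4,6,0,0,0],[1,1,-1.4,8,0,0,0],[1,1,-1.4,9.5,0,0,0],[1,1,-1.4,10.5,0,0,0],[1,1,-1.4,11.5,0,0,0],[1,1,-1.4,12,0,0,0],[1,1,-1.4,12,0,0,0],[1,1,-1.4,12,0,0,0]]';python3 - <<'E'
from h import *
for i in range(4):
  grab_frame('top');o=get_obs();print(o['position'].round(2),o['ft_force'].round(2),o['torque'].round(3))
E
```

```text
clock: 7.98
position: [544.6, 166.7, 136.1]
orientation: [0.114, 3.139, 0.0]
ft_force: [0.4, 0.4, -1.4]
width: 0.105
gripper_force: 58.8
[544.61 166.72 136.1 ] [ 0.14  0.15 -0.06] [-0.028 -0.015  0.006]
[544.62 166.71 136.09] [-0.62 -0.14  0.09] [-0.051 -0.002  0.053]
[544.61 166.71 136.09] [-0.32 -0.86 -0.35] [-0.056 -0.015  0.012]
[544.64 166.74 136.12] [ 0.79 -0.25 -0.59] [-0.003 -0.013 -0.04 ]
```

```bash
python3 -m jog '[[1,0,0,1,0,0,0],[1,0,0,2,0,0,0],[1,0,0,2.5,0,0,0],[1,0,0,2.5,0,0,0]]';python3 - <<'E'
from h import *
for i in range(4):
  grab_frame('top');o=get_obs();print(o['position'].round(2),o['ft_force'].round(2),o['torque'].round(3))
E
```

```text
clock: 8.68
position: [544.6, 166.7, 133.5]
orientation: [0.114, 3.139, -0.0]
ft_force: [0.6, 0.0, -0.7]
width: 0.109
gripper_force: 58.8
[544.62 166.7  133.51] [ 0.53  0.33 -1.04] [ 0.048  0.015 -0.01 ]
[544.6  166.71 133.51] [ 0.11  0.61 -0.46] [-0.028 -0.087  0.028]
[544.64 166.73 133.54] [-0.17  0.13 -0.55] [ 0.052 -0.087 -0.017]
[544.61 166.71 133.56] [-0.33 -0.54 -0.02] [ 0.01  -0.076  0.017]
```

```bash
python3 -m jog '[[1,0,0,1,0,0,0],[1,0,0,2,0,0,0],[1,0,0,3,0,0,0],[1,0,0,4,0,0,0],[1,0,0,5,0,0,0],[1,0,0,5,0,0,0]]';python3 - <<'E'
from h import *
for i in range(3):
  grab_frame('top');o=get_obs();print(o['position'].round(2),o['ft_force'].round(2),o['torque'].round(3))
E
```

```text
clock: 9.62
position: [544.6, 166.7, 128.5]
orientation: [-0.114, -3.139, 0.0]
ft_force: [0.1, -0.1, 0.0]
width: 0.108
gripper_force: 58.8
[544.61 166.71 128.52] [ 1.19 -0.26 -0.35] [-0.023 -0.131  0.011]
[544.59 166.71 128.5 ] [-0.53  0.77 -1.  ] [-0.053 -0.134  0.07 ]
[544.62 166.69 128.51] [ 0.91 -0.08 -0.21] [-0.012 -0.123  0.011]
```

```bash
python3 -m jog '[[1,0,0,1,0,0,0],[1,0,0,2,0,0,0],[1,0,0,3,0,0,0],[1,0,0,4,0,0,0],[1,0,0,5,0,0,0],[1,0,0,6,0,0,0],[1,0,0,6,0,0,0]]';python3 - <<'E'
from h import *
for i in range(3):
  grab_frame('top');o=get_obs();print(o['position'].round(2),o['ft_force'].round(2),o['torque'].round(3))
E
```

```text
clock: 10.65
position: [544.6, 166.7, 122.5]
orientation: [0.114, 3.14, -0.0]
ft_force: [0.4, -0.5, -0.8]
width: 0.105
gripper_force: 58.8
[544.62 166.69 122.46] [ 1.16  0.91 -0.19] [-0.014 -0.197 -0.027]
[544.6  166.7  122.47] [ 0.67 -0.47 -0.56] [ 0.01  -0.231  0.026]
[544.62 166.71 122.51] [ 0.54  0.43 -1.33] [-0.062 -0.224 -0.033]
```

```bash
python3 -m jog '[[1,-0.7,0,0,0,0,0],[1,-0.7,0,1,0,0,0],[1,-0.7,0,2,0,0,0],[1,-0.7,0,3,0,0,0],[1,-0.7,0,3,0,0,0]]';python3 - <<'E'
from h import *
for i in range(4):
  grab_frame('top');o=get_obs();print(o['position'].round(2),o['ft_force'].round(2),o['torque'].round(3))
E
```

```text
clock: 11.42
position: [545.2, 166.6, 119.4]
orientation: [-0.114, -3.139, 0.0]
ft_force: [-0.6, 0.5, -0.9]
width: 0.109
gripper_force: 58.8
[545.19 166.65 119.48] [-0.57  0.31 -0.06] [-0.047  0.026  0.038]
[545.26 166.66 119.52] [ 0.69 -0.42  0.  ] [-0.023 -0.01  -0.057]
[545.29 166.68 119.57] [ 0.05 -0.08  0.9 ] [-0.045 -0.043 -0.023]
[545.3  166.68 119.59] [-0.6   0.43 -0.41] [-0.031 -0.017 -0.018]
```

```bash
python3 -m jog '[[1,0,0,0.7,0,0,0],[1,0,0,1.4,0,0,0],[1,0,0,2,0,0,0],[1,0,0,2,0,0,0]]';python3 - <<'E'
from h import *
for i in range(4):
  grab_frame('top');o=get_obs();print(o['position'].round(2),o['ft_force'].round(2),o['torque'].round(3))
E
```

```text
clock: 12.12
position: [545.3, 166.7, 117.8]
orientation: [0.114, 3.139, 0.0]
ft_force: [-0.8, -0.2, 0.8]
width: 0.112
gripper_force: 59.0
[545.32 166.65 117.76] [-1.26 -0.67  2.31] [-0.078  0.119 -0.004]
[545.34 166.69 117.77] [-0.59 -0.3   1.71] [-0.017  0.166 -0.004]
[545.34 166.67 117.74] [-0.89  0.05  2.15] [-0.092  0.119  0.005]
[545.34 166.66 117.74] [-1.28 -0.19  1.69] [-0.083  0.107  0.024]
```

```bash
python3 -m jog '[[1,0.3,0,0.7,0,0,0],[1,0.3,0.1,0.7,0,0,5],[1,0.3,0.2,0.7,0,0,10],[1,0.3,0.3,0.7,0,0,15],[1,0.3,0.4,0.7,0,0,20],[1,0.3,0.4,0.7,0,0,20]]';python3 - <<'E'
from h import *
for i in range(4):
  grab_frame('top');o=get_obs();print(o['position'].round(2),o['ft_force'].round(2),o['torque'].round(3),o['joint_positions'][5].round(3))
E
```

```text
clock: 13.08
position: [545.3, 167.1, 116.7]
orientation: [0.656, 3.072, 0.0]
ft_force: [0.6, -0.2, 0.7]
width: 0.104
gripper_force: 58.9
[545.26 167.09 116.78] [ 2.03 -1.12  0.19] [-0.072 -0.207  0.09 ] 0.718
[545.28 167.09 116.79] [ 0.73 -0.06  0.29] [-0.151 -0.22   0.054] 0.718
[545.27 167.08 116.78] [ 0.66 -0.76  0.88] [-0.051 -0.172  0.085] 0.718
[545.25 167.08 116.8 ] [ 1.38 -0.43 -0.26] [-0.035 -0.251  0.067] 0.718
```

```bash
python3 -m jog '[[1,-0.3,0.1,0,0,0,6],[1,-0.35,0.2,0,0,0,12],[1,-0.4,0.3,0,0,0,18],[1,-0.4,0.45,0,0,0,24],[1,-0.45,0.55,0,0,0,30],[1,-0.45,0.65,0,0,0,36],[1,-0.5,0.75,0,0,0,42],[1,-0.5,0.75,0,0,0,42]]';python3 - <<'E'
from h import *
b=grab_frame('top');save('t1.png',b)
a=grab_frame('scene');save('s1.png',a)
d=lambda n,x:np.abs(cv2.cvtColor(cv2.imread('pics/'+n),cv2.COLOR_BGR2RGB).astype(int)-x).max(2)
print('front change',(d('s0.png',a)[210:275,200:290]>25).sum())
for i in range(3):
  grab_frame('top');o=get_obs();print(o['position'].round(2),o['ft_force'].round(2),o['torque'].round(3),o['joint_positions'][5].round(3))
E
```

```text
clock: 14.28
position: [546.2, 168.1, 117.0]
orientation: [1.712, 2.634, 0.002]
ft_force: [2.7, 1.2, -0.2]
width: 0.109
gripper_force: 58.9
front change 697
[546.21 168.08 117.  ] [ 2.07  2.26 -0.6 ] [ 0.473 -0.427  0.076] 1.451
[546.18 168.05 117.01] [ 1.71  1.05 -0.18] [ 0.472 -0.487  0.071] 1.452
[546.17 168.02 117.03] [2.19 1.89 0.24] [ 0.541 -0.508  0.094] 1.452
```

```bash
python3 -m jog '[[1,0.2,0.7,0,0,0,5],[1,0.2,0.8,0,0,0,10],[1,0.2,1,0,0,0,15],[1,0.2,1,0,0,0,15]]';python3 - <<'E'
from h import *
a=grab_frame('scene');save('s2.png',a)
for i in range(3):
  grab_frame('top');o=get_obs();print(o['position'].round(2),o['ft_force'].round(2),o['torque'].round(3),o['joint_positions'][5].round(3))
p=cv2.imread('pics/s1.png')[180:280,190:340];save('s2c.png',cv2.resize(np.vstack([cv2.cvtColor(p,cv2.COLOR_BGR2RGB),a[180:280,190:340]]),None,fx=3,fy=3))
E
```

```text
clock: 15.02
position: [546.8, 168.2, 116.9]
orientation: [2.042, 2.387, 0.001]
ft_force: [2.5, 1.7, 1.1]
width: 0.11
gripper_force: 58.8
[546.77 168.26 116.94] [ 1.56  2.56 -0.56] [ 0.372 -0.473  0.02 ] 1.714
[546.74 168.26 116.95] [ 1.66  2.19 -0.01] [ 0.443 -0.427  0.066] 1.714
[546.76 168.26 116.94] [1.34 1.58 0.17] [ 0.415 -0.442  0.059] 1.714
```

View pics/s2c.png

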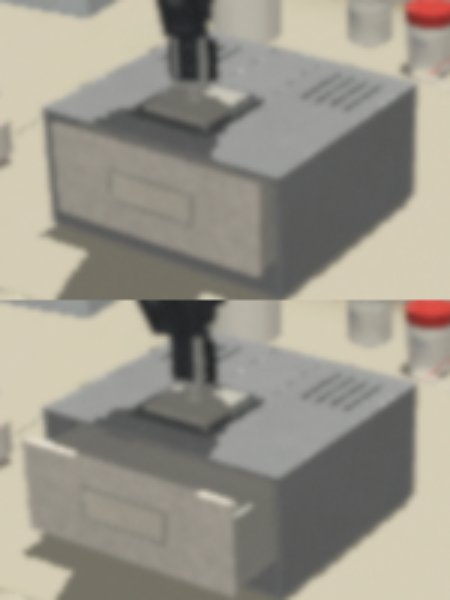

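The lower crop shows the drawer fully sprung out. Next I release the key and retreat upward.

```bash
python3 -m jog '[[1,0.4,0.6,0,0,0,0],[1,0.4,0.6,0,0,0,0],[0.4,0.4,0.6,0,0,0,0],[0,0.4,0.6,0,0,0,0],[0,0.4,0.6,0,0,0,0],[0,0.4,0.6,0,0,0,0]]'
python3 -m jog '[[0,0,0,-10,0,0,0],[0,0,0,-30,0,0,0],[0,0,0,-70,0,0,0],[0,0,0,-120,0,0,0],[0,0,0,-120,0,0,0],[0,0,0,-120,0,0,0]]';python3 - <<'E'
from h import *
w=grab_frame('wrist');s=grab_frame('scene')
o=np.zeros((480,800,3),np.uint8);o[:,:400]=cv2.resize(w,(400,480))[:, :];o[:400,400:]=cv2.resize(s[170:350,190:370],(400,400));save('e.png',cv2.convertScaleAbs(o,alpha=1.3))
E
```

```text
clock: 15.98
position: [547.0, 168.6, 116.8]
orientation: [-2.044, -2.386, 0.0]
ft_force: [0.1, 0.7, 1.0]
width: 0.501
gripper_force: 0.0
clock: 16.73
position: [547.1, 168.6, 237.2]
orientation: [2.044, 2.386, 0.001]
ft_force: [1.2, 0.0, -0.5]
width: 0.498
gripper_force: 0.0
```

View pics/e.png

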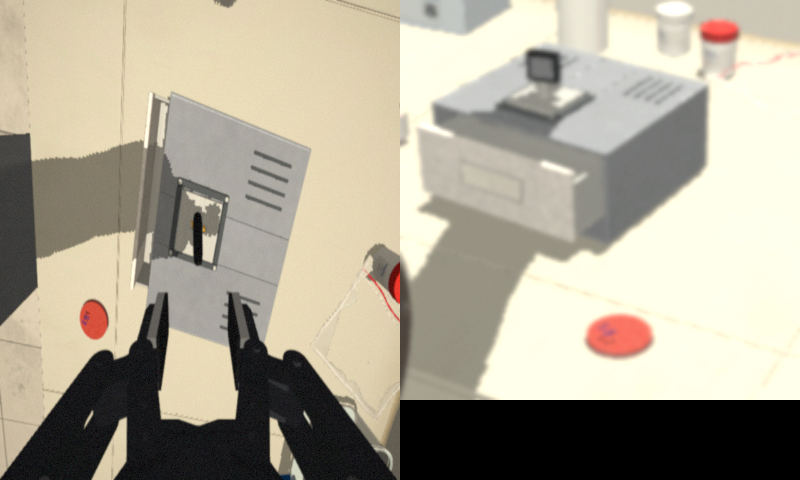

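The key stands upright and turned in the lock, at about (543,68) in the right half. The drawer is out and the gripper is clear.

```bash
python3 -c "from plant import sign_off; print(sign_off())"
```

```text
the job is handed in; nothing more can be done
None
```

The key is fully home and turned clockwise, the drawer has sprung out, and the key was left upright and released in the lock at about 17 s; contact forces I read stayed under about 4 N, and the job is handed in.

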